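# Torque check of a hold-down screw

### The arm

A 7-joint arm with a two-finger parallel gripper is mounted at the origin on the work surface. World frame = base frame: x ahead of the robot, y to its left, z up, the work surface at z = 0. Lengths are in m, angles in degrees, forces in N, time in s.
With the tool pointing down it reaches from about 0.425 to 0.875 m from the base axis. Payload 4.7 kg.
Tool frame: the origin (TCP) lies midway between the tips of the shut fingers; the grasp point (between the pads) lies 19 mm behind it; z points along the fingers, y is the line along which they close (so a half turn about z gives the same grasp; the last joint's range is limited). The gripper opens to 87 mm and grips with 3 to 60 N. Pads are 19 mm wide; open, the fingers measure 117 mm over their backs; the gripper's body (75 mm by 190 mm) begins 51 mm behind the grasp point.
Start: joints at [64.635, 18.392, -4.016, 83.108, 1.295, 78.541, -3.26], TCP at [0.287, -0.583, 0.223] pointing down, gripper open.
Joint ranges: [-163.93, 163.93], [-17.29, 119.83], [-79.2, 71.16], [3.27, 140.29], [-89.18, 269.18], [5.43, 117.66], [-154.24, 154.24]. Speed limits (degrees/s): [147.25, 147.25, 180, 180, 180, 180, 180].

### API

Orientations are given as [roll, pitch, yaw] about the fixed x, y, z axes, in that order (R = Rz(yaw) Ry(pitch) Rx(roll)).
In Python, from cell import env, viewer, boxes_of, masks_of gives the robot as it stands. The module is installed in compiled form; this text tells all that it offers.
- The arm moves only by the tool apply_moves, never from a script. Its argument "moves" is a list of rows, each a list of 7 numbers: the shift along the tool's x, y, z scaled (see below), then the turn, a rotation vector about the tool's x, y, z scaled (see below), then the opening, from 0 (shut) to 1 (fully open). A call has 1 to 20 rows; each row is the pose to reach, as a shift and turn from the pose commanded when the call began, along the tool's axes at that moment; what a row does not reach only later rows make up. The controller multiplies each number of a shift by 0.2 m and each number of a turn by 1.5 rad. A row lasts 1/10 s, in which the tool goes at most 50 mm and 8.59 degrees, less where a joint would pass 70% of its speed; a pose out of reach is approached as far as the arm can. A call with a number of a shift or a turn outside -1 to 1 is refused whole. A call with a gripper value outside its range is refused whole. The fingers move at their own pace and stop on an object; "grip_force" is the grip in N (left out, the last holds). Time passes only in rows, so rows that repeat a pose let the fingers close. It gives the time, the measured TCP pose, the force, the opening and the grip force at its end, in the units of the state.
- env.get_obs(): the state, without advancing time (a new reading comes with each control period).
- viewer.read_camera(name): name is "scene" or "top"; returns the picture (480x640x3 uint8, red, green, blue); there is no depth.
- viewer.get_calibration(name): a dict with "fov_y" (degrees; the focal length in pixels is half the picture's height over the tangent of half this angle, whatever the lens; pixels are square), "cx", "cy" (the principal point, pixels), "position" and "orientation" of the camera in the world. Camera axes: x right, y up, looking along -z (the intrinsics and any distortion apply to the point x, -y, -z); pixel columns grow to the right and rows downward; lengths in m; the calibration is good to about 2 mm. A picture is of the moment at which its call begins. get_calibration takes no time and is no camera call.
- env.sign_off(): hands the job in; it is judged then, once.
Trained networks look in the newest picture that a camera, given by its name, has taken for a name from the list of things; names that differ only in an ending like _2 or _b are one class to them, and where a whole thing is asked for, a point or a joint stands for the part that bears it (a point fixed in the world has none). Each returns a list of dicts, best first, with "conf" (0 to 1); they miss things now and then, are a little off and sometimes report something else, mostly with a low value. They report only what shows in the picture. A call takes as long as a camera call. They do not tell look-alikes from the thing itself.
- boxes_of(camera, target): "location" ([column, row] in pixels, amid what is visible of it).
- masks_of(camera, target): "pixels" (480x640 bool, what is visible of it) and "location" ([column, row] in pixels, amid what is visible of it).
The state is a dict: "time_s": time; "qpos": joint angles; "joint_velocities": joint speeds; "effort": joint torques, N m; "tool_pos": TCP position; "tool_rot": TCP orientation; "force": force on the tool from outside, world axes, zero at the start; "wrist_torque": the same for the moment, N m; "grip_width": finger opening in m; "grasp_force": force on a finger pad.
Only numpy, scipy, OpenCV 4.12 (cv2) and the standard library are available. Lean on these libraries where they do the work, as an engineer would, in place of code of your own. Each camera call takes 0.05 s, during which the arm holds its last target. There are 200 camera calls.

### The job

Check that the square-headed hold-down screw on the drilling plate is tight: fit the box key from the blue tray fully down over the screw's head, then push the key's arm sideways to load the screw clockwise (seen from above) to about 1.4 newton metres - at least 1.0 and never over 1.9, where it would start to turn - and keep that load on for two seconds, never loading it the loosening way. Then take the key off and lay it gently back in the tray, flat on its floor with the socket down, leaving everything else undisturbed.

Things in the scene. Friction and masses are not known exactly. Their poses are not given: they have to be found in the camera images.
- key: steel box key, 0.4 kg, lying flat in the tray. Head 46 x 46 x 23 mm, square socket 22.6 mm wide, 18 mm deep, open below. On it an orange grip 20 x 20 mm, its top 53 mm above the underside. Arm 16 mm wide, 3 to 15 mm above the underside, along +x to 145 mm, outer part red. Origin: socket axis, in the plane of the underside; z up, socket sides along x and y; mass centre 8 mm towards the arm
- key_tip (a point): middle of the end of the key's arm, 145 mm from the socket's axis, 9 mm above the key's underside; same axes as the key
- tray: blue open tray fixed to the table, outside 280 (x) x 170 (y) x 22 mm high, walls and floor 5 mm thick; origin centre of its underside, x along its long side
- screw_top (a point): centre of the top of the screw's dark square head with yellow paint line, 76 mm above the table. Head 20 x 20 mm, 15 mm high, sides along this point's x and y, z up. It stands on a brass collar 54 mm across; the fitted key rests on the collar, underside 15 mm below this point. The key fits four ways round and has 1.3 mm play all round: it swings about 0.13 rad either way before it bears
- fixture: grey drilling plate 240 x 160 x 25 mm, fixed to the table; origin centre of its underside, straight below the screw. A pine blank is clamped on it under a steel strap 145 mm long (along x), 42 mm wide, top 57 mm above the table. Nothing on it is higher but collar and screw, so the fitted key's arm swings freely above it
- screw (a joint): rotation of the screw head in rad, positive clockwise from above, 0 with no load. The tight screw only winds up springily, about 0.025 rad per newton metre, and springs back when released; past 0.0475 rad (1.9 N m) counts as turned
- spare_screw: spare square-head screw, 62 mm long, 18 mm across, lying in the tray beside the key; origin under its middle; leave it alone
- step_block: loose dark steel block 30 x 22 x 20 mm standing on a corner of the drilling plate; origin centre of its underside; leave it alone
- tape_roll: yellow ring 90 mm across, 25 mm high, lying flat; origin centre of underside; leave it alone
- glue_bottle: white bottle 60 mm across, 150 mm tall, orange cap; origin centre of underside; leave it alone
- pine_offcut: flat piece of pine 160 x 60 x 22 mm; origin centre of underside; leave it alone
- screwdriver: screwdriver lying on the table; origin under its middle; leave it alone
- parts_cup: grey open cup 80 mm across, 70 mm tall; origin centre of underside; leave it alone
Things that resemble listed ones, but are neither listed nor needed, are in the scene too. What is shaped like the key but yellow is not meant.

How it is judged:
By the outcome, as a careful person would: the job done as asked, in the order asked, and still so for the second after the job is handed in, with the robot touching nothing.
It also fails if it takes over 72 s, if anything falls off the work surface, if the arm or the gripper's body presses on something with over 40 N, if the wrist force passes 120 N, or if a joint passes its speed limit or range.

## Working session

There is one attempt and no reset: what is moved stays moved. The work goes in short steps, Python scripts to look and compute and a tool call to move; the robot and the scene stay as the last step left them, time stands still between calls to the robot, and variables do not carry over. Pictures are saved under pics/ and viewed, at most 10 in all, crops included, and the job is handed in when it is done.

Besides the shell and the picture viewer there is one more tool, called after "Call:" as name([rows], argument=value, ...), one row to a line, values as JSON. apply_moves: Moves the arm, as the interface text tells. Shifts and turns lie within -1 to 1; 1 stands for 0.2 m of shift or 1.5 rad of turn. Its arguments: {"type":"object","properties":{"moves":{"type":"array","items":{"type":"array","items":{"type":"number","minimum":-1,"maximum":1}}},"grip_force":{"type":"number"}},"required":["moves"]}

```bash
mkdir -p pics; cat > h.py <<'E'
from cell import env, viewer, boxes_of, masks_of
import numpy as np, cv2
from scipy.spatial.transform import Rotation as R
E
python3 - <<'E'
from h import *
for c in ("scene","top"):
    im=viewer.read_camera(c); cv2.imwrite(f"pics/{c}0.png",im[:,:,::-1]); print(c,viewer.get_calibration(c))
    for t in ("key","key_tip","tray","screw","screw_top","fixture","spare_screw","step_block"):
        try: print(t,[(round(b["conf"],2),np.round(b["location"],1).tolist()) for b in boxes_of(c,t)][:4])
        except Exception as e: print(t,e)
print(env.get_obs())
E
```

```text
scene {'fov_y': 46.501821268961926, 'cx': 309.2707215179351, 'cy': 238.70943125247535, 'position': array([1.32903229, 0.32668333, 1.18808608]), 'orientation': array([ 38.85209691,   0.46729358, 112.03227491])}
key [(0.79, [285.9, 175.8]), (0.74, [393.2, 284.5]), (0.56, [445.3, 229.7])]
key_tip [(0.79, [392.6, 284.6]), (0.63, [445.7, 230.9]), (0.62, [280.5, 175.3])]
tray [(0.56, [391.7, 302.2])]
screw [(0.66, [395.3, 283.2]), (0.63, [220.0, 233.6])]
screw_top [(0.49, [217.1, 233.4]), (0.47, [523.7, 273.6])]
fixture [(0.77, [222.4, 244.6])]
spare_screw []
step_block [(0.63, [161.9, 181.5]), (0.49, [260.0, 238.5])]
top {'fov_y': 46.83007677969905, 'cx': 321.09301534243326, 'cy': 235.77808985262178, 'position': array([0.37589495, 0.00757452, 1.51167405]), 'orientation': array([ 5.09713698e+00, -7.57350008e-03, -9.00207760e+01])}
key [(0.95, [245.3, 234.0]), (0.61, [402.2, 334.3]), (0.6, [210.4, 318.3])]
key_tip [(0.96, [213.0, 315.3]), (0.92, [403.0, 330.6]), (0.71, [245.7, 235.5]), (0.54, [417.0, 210.2])]
tray [(0.56, [240.8, 216.5])]
screw [(0.65, [418.8, 209.2])]
screw_top [(0.54, [41
[... 151 characters left out ...]
s': 0.9, 'qpos': array([64.63635806, 18.39132142, -4.01528576, 83.10467782,  1.29582959,
       78.54046526, -3.26205325]), 'joint_velocities': array([ 0.0370245 ,  0.07821249,  0.02280426,  0.06005687, -0.01901337,
       -0.04753771,  0.02851736]), 'effort': array([-1.37831107e-04, -4.91098487e+01, -4.02959045e-01, -3.12774611e+01,
       -6.35123067e-02,  3.34757252e-02,  2.56390399e-05]), 'tool_pos': array([ 0.28667164, -0.58342231,  0.22261847]), 'tool_rot': array([1.79991294e+02, 3.63171030e-03, 2.61697131e+01]), 'force': array([ 0.15338542, -0.74796559,  0.05586468]), 'wrist_torque': array([-0.04212955, -0.0079802 ,  0.00248724]), 'grasp_force': 0.0, 'grip_width': 0.08711954257506228}
```

View pics/top0.png

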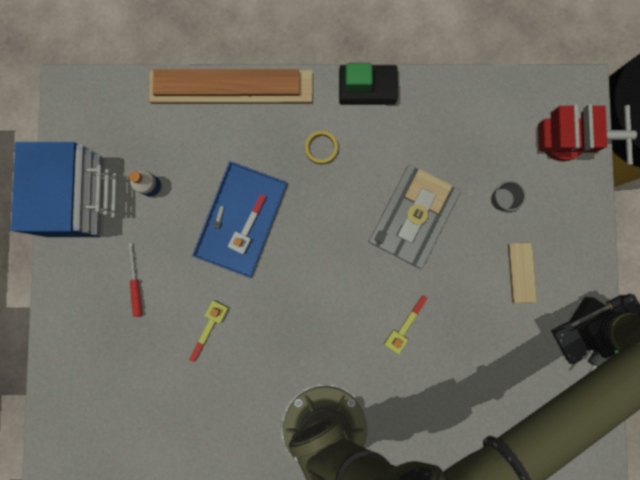

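View pics/scene0.png

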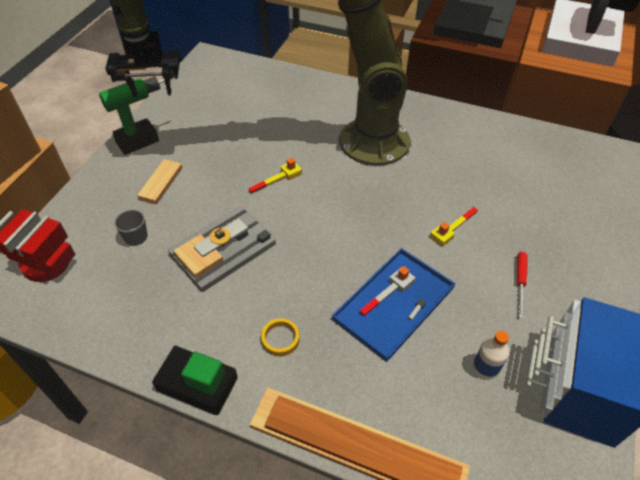

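The key candidates in top view are the steel key in the tray (240,241) with its red tip at (262,200), and two yellow look-alikes at (216,311) and (398,343). I choose the steel one. The screw is at (418,213), with the step block at (380,237). Next I'll crop both cameras and measure.

```bash
cat >> h.py <<'E'
class Cam:
    def __init__(s,c):
        k=viewer.get_calibration(c); s.f=240/np.tan(np.radians(k["fov_y"])/2); s.c=np.array([k["cx"],k["cy"]])
        s.p=np.array(k["position"]); s.R=R.from_euler("xyz",k["orientation"],degrees=True).as_matrix()
    def proj(s,X):
        q=(np.atleast_2d(X)-s.p)@s.R; return s.c+s.f*np.c_[q[:,0],-q[:,1]]/-q[:,2:]
    def back(s,uv,z):
        uv=np.atleast_2d(uv); d=np.c_[(uv-s.c)/s.f*[1,-1],-np.ones(len(uv))]@s.R.T
        return s.p+d*((z-s.p[2])/d[:,2])[:,None]
def blob(im,lo,hi,box):
    h=cv2.cvtColor(im,cv2.COLOR_RGB2HSV); m=cv2.inRange(h,np.array(lo),np.array(hi))
    k=np.zeros_like(m); x0,y0,x1,y1=box; k[y0:y1,x0:x1]=m[y0:y1,x0:x1]; return k
def cen(m):
    y,x=np.nonzero(m); return np.array([x.mean(),y.mean()]),len(x)
E
python3 - <<'E'
from h import *
T,S=Cam("top"),Cam("scene")
t=cv2.imread("pics/top0.png")[:,:,::-1].copy(); s=cv2.imread("pics/scene0.png")[:,:,::-1].copy()
def up(im,x,y,w=70,h=None): return cv2.resize(im[y:y+w,x:x+w],None,fx=4,fy=4,interpolation=cv2.INTER_CUBIC)
a=np.hstack([up(t,215,190),up(t,383,178)]); b=np.hstack([up(s,355,255),up(s,185,200)])
cv2.imwrite("pics/crop.png",np.vstack([a,b])[:,:,::-1])
# tray check
for cam,im,box in((T,t,(185,155,295,285)),(S,s,(325,245,460,360))):
    m=blob(im,(100,120,40),(125,255,255),box); r=cv2.minAreaRect(cv2.findNonZero(m)); p=cv2.boxPoints(r)
    hull=cv2.convexHull(cv2.findNonZero(m)); ap=cv2.approxPolyDP(hull,6,True)[:,0].astype(float)
    P=cam.back(ap,.022); print("tray",ap.tolist(),P.round(4).tolist(),"c",P.mean(0),"sides",np.linalg.norm(P-np.roll(P,-1,0),axis=1).round(3))
for n,cam,im,bo,br in(("top",T,t,(225,225,255,260),(248,190,275,225)),("scene",S,s,(390,260,420,290),(355,280,395,320))):
    o,k=cen(blob(im,(5,150,80),(18,255,255),bo)); r_,k2=cen(blob(im,(0,180,80),(4,255,255),br)|blob(im,(174,180,80),(180,255,255),br))
    print(n,"grip",o,k,cam.back(o,.058),"red",r_,k2,cam.back(r_,.020))
    # yellow ring/collar
for n,cam,im,b in(("top",T,t,(404,200,432,228)),("scene",S,s,(205,225,240,248))):
    m=blob(im,(18,100,60),(35,255,255),b); o,k=cen(m); r=cv2.minEnclosingCircle(cv2.findNonZero(m)); print(n,"collar",o,k,r,cam.back(o,.061))
E
```

```text
tray [[285.0, 183.0], [250.0, 276.0], [194.0, 255.0], [230.0, 162.0]] [[0.653, 0.1055, 0.022], [0.4006, 0.198, 0.022], [0.457, 0.3493, 0.022], [0.7111, 0.256, 0.022]] c [0.5554256  0.22719433 0.022     ] sides [0.269 0.161 0.271 0.161]
tray [[453.0, 283.0], [386.0, 359.0], [333.0, 318.0], [401.0, 249.0]] [[0.461, 0.3549, 0.022], [0.7239, 0.2604, 0.022], [0.6678, 0.1104, 0.022], [0.4049, 0.2034, 0.022]] c [0.56440837 0.23226776 0.022     ] sides [0.279 0.16  0.279 0.162]
top grip [240.  241.5] 2 [[0.49051983 0.22068963 0.058     ]] red [nan nan] 0 [[nan nan nan]]
scene grip [402.85882353 272.63529412] 85 [[0.50308173 0.23213825 0.058     ]] red [369.00819672 306.48360656] 122 [[0.60363824 0.18033823 0.02      ]]
top collar [417.12149533 214.1588785 ] 214 ((417.5, 213.5), 9.617792129516602) [[ 0.56244251 -0.24593032  0.061     ]]
scene collar [219.61264822 235.8458498 ] 253 ((219.6999969482422, 235.5), 10.312226295471191) [[ 0.56821479 -0.24320173  0.061     ]]h.py:17: RuntimeWarning: Mean of empty slice.
  y,x=np.nonzero(m); return np.array([x.mean(),y.mean()]),len(x)
  ret = ret.dtype.type(ret / rcount)
```

View pics/crop.png

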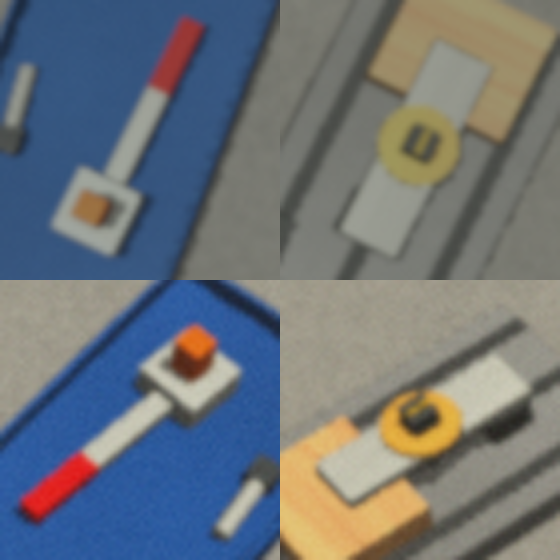

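The crop confirms it: a steel key with an orange grip and a red-ended arm, lying in the tray beside the spare screw. The other crop shows the screw with its dark head and yellow line on the brass collar. The two cameras disagree by 5–9 mm, so I'll hover first and check them against the TCP.

```bash
cat >> h.py <<'E'
def down(yaw): return R.from_euler("xyz",[180,0,yaw],degrees=True)
def plan(wps,p=None,r=None):
    """wps: (x,y,z,yaw); prints the row numbers of one call per waypoint, chained"""
    o=env.get_obs(); p=np.array(o["tool_pos"]) if p is None else np.array(p); r=R.from_euler("xyz",o["tool_rot"],degrees=True) if r is None else r
    for w in wps:
        q=np.array(w[:3]); t=down(w[3]); d=r.inv().apply(q-p)/.2; v=(r.inv()*t).as_rotvec()/1.5
        print(w,d.round(4).tolist(),v.round(4).tolist(),"rows>=",round(max(np.linalg.norm(q-p)/.05,np.linalg.norm(v)*1.5/.15),1)); p,r=q,t
E
python3 - <<'E'
from h import *
plan([(.42,-.42,.22,58),(.55,-.25,.22,90),(.56,-.06,.22,120),(.53,.13,.2,153),(.497,.228,.13,153)])
T=Cam("top"); t=cv2.imread("pics/top0.png")[:,:,::-1].copy()
h=cv2.cvtColor(t,cv2.COLOR_RGB2HSV); print(h[242,238],h[205,260],h[241,245])
E
```

```text
(0.42, -0.42, 0.22, 58) [0.9587, -0.4393, 0.013] [0.0001, 0.0001, -0.3704] rows>= 4.2
(0.55, -0.25, 0.22, 90) [1.0653, 0.1008, 0.0] [0.0, 0.0, -0.3723] rows>= 4.3
(0.56, -0.06, 0.22, 120) [0.95, 0.05, 0.0] [0.0, 0.0, -0.3491] rows>= 3.8
(0.53, 0.13, 0.2, 153) [0.8977, 0.3451, 0.1] [0.0, 0.0, -0.384] rows>= 3.9
(0.497, 0.228, 0.13, 153) [0.3695, 0.3617, 0.35] [0.0, 0.0, 0.0] rows>= 2.5
[ 16 146 154] [  0 162 137] [ 47  15 117]
```

Call:
apply_moves([
  [0.96,-0.44,0,0,0,-0.37,1],
  [0.96,-0.44,0,0,0,-0.37,1],
  [0.96,-0.44,0,0,0,-0.37,1],
  [0.96,-0.44,0,0,0,-0.37,1],
  [0.96,-0.44,0,0,0,-0.37,1],
])

```text
time_s: 1.4
tool_pos: [0.4258, -0.4129, 0.2231]
tool_rot: [179.9, -0.2, 58.7]
force: [0.2, 0.4, 0.9]
grip_width: 0.087
grasp_force: 0.0
```

Call:
apply_moves([
  [1,0.1,0,0,0,-0.37,1],
  [1,0.1,0,0,0,-0.37,1],
  [1,0.1,0,0,0,-0.37,1],
  [1,0.1,0,0,0,-0.37,1],
  [1,0.1,0,0,0,-0.37,1],
])

```text
time_s: 1.9
tool_pos: [0.548, -0.2517, 0.223]
tool_rot: [179.8, -0.3, 90.6]
force: [0.4, -0.6, 0.4]
grip_width: 0.0869
grasp_force: 0.0
```

Call:
apply_moves([
  [0.95,0.05,0,0,0,-0.35,1],
  [0.95,0.05,0,0,0,-0.35,1],
  [0.95,0.05,0,0,0,-0.35,1],
  [0.95,0.05,0,0,0,-0.35,1],
  [0.95,0.05,0,0,0,-0.35,1],
])

```text
time_s: 2.4
tool_pos: [0.5543, -0.0629, 0.2233]
tool_rot: [179.9, -0.1, 120.5]
force: [-0.2, 0.8, 1.5]
grip_width: 0.087
grasp_force: 0.0
```

Call:
apply_moves([
  [0.9,0.35,0.1,0,0,-0.38,1],
  [0.9,0.35,0.1,0,0,-0.38,1],
  [0.9,0.35,0.1,0,0,-0.38,1],
  [0.9,0.35,0.1,0,0,-0.38,1],
  [0.9,0.35,0.1,0,0,-0.38,1],
  [0.9,0.35,0.1,0,0,-0.38,1],
])

```text
time_s: 3.0
tool_pos: [0.5251, 0.1203, 0.2026]
tool_rot: [-180.0, 0.0, 152.5]
force: [0.5, -0.8, 0.4]
grip_width: 0.0868
grasp_force: 0.0
```

```bash
python3 - <<'E'
from h import *
o=env.get_obs(); print(o["time_s"],o["tool_pos"],o["tool_rot"],o["qpos"])
# precise look at the key (arm now clear?)
for c,bo,br,bs in (("top",(225,225,255,260),(248,190,275,225),(404,200,432,228)),("scene",(385,255,425,295),(355,280,395,320),(200,220,240,250))):
    im=viewer.read_camera(c); cv2.imwrite(f"pics/{c}1.png",im[:,:,::-1]); cam=Cam(c)
    for n,lo,hi,b,z in(("grip",(8,110,60),(22,255,255),bo,.055),("red",(0,120,60),(6,255,255),br,.020),("coll",(18,80,60),(40,255,255),bs,.061)):
        m=blob(im,lo,hi,b); 
        if m.any(): q,k=cen(m); print(c,n,q,k,cam.back(q,z))
    print(c,"tcp px",cam.proj(o["tool_pos"]))
a,b=cv2.imread("pics/top1.png"),cv2.imread("pics/scene1.png")
cv2.imwrite("pics/two1.png",np.hstack([cv2.resize(a[100:350,160:360],(400,500)),cv2.resize(b[150:350,300:460],(400,500))]))
E
```

```text
3.0 [0.52506118 0.12030059 0.2025531 ] [-1.79967426e+02  2.72843413e-02  1.52531629e+02] [ 25.67962712   9.15892876 -45.23338577  99.33215086   6.78533159
  74.30039504  41.50082114]
top grip [237.68888889 241.6       ] 45 [[0.4904941  0.22721877 0.055     ]]
top coll [417.59430605 213.83985765] 281 [[ 0.56328973 -0.24719066  0.061     ]]
top tcp px [[273.5674922  222.21772334]]
scene grip [402.9010989  272.95604396] 91 [[0.50179017 0.23225459 0.055     ]]
scene red [369.69767442 306.02325581] 86 [[0.60176114 0.1814907  0.02      ]]
scene coll [219.2437276  235.74193548] 279 [[ 0.56825947 -0.24426081  0.061     ]]
scene tcp px [[360.78874151 228.68401989]]
```

View pics/two1.png

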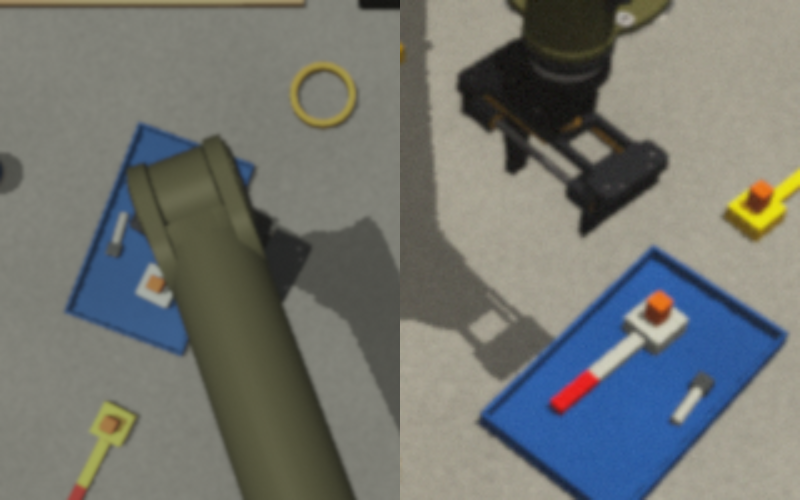

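The view shows the fingertips near scene (360,230), where the TCP projects to (361,229). So the scene camera is good to about 3 mm, and the key is unobstructed there. I'll fit the grip box in the scene view.

```bash
cat >> h.py <<'E'
def boxpts(x0,x1,y0,y1,z0,z1): return np.array([[x,y,z] for x in(x0,x1) for y in(y0,y1) for z in(z0,z1)])
def hullmask(cam,P,s=8):
    m=np.zeros((480*s//1,640*s//1),np.uint8); q=(cam.proj(P)+.5)*s
    cv2.fillConvexPoly(m,cv2.convexHull(q.astype(np.int32)),255); return m
def hcen(cam,P):
    h=cv2.convexHull((cam.proj(P)).astype(np.float32)); M=cv2.moments(h); return np.array([M["m10"],M["m01"]])/M["m00"],M["m00"]
def place(P,x,y,z,yaw): return P@R.from_euler("z",yaw,degrees=True).as_matrix().T+[x,y,z]
GRIP=boxpts(-.01,.01,-.01,.01,.023,.053)
E
python3 - <<'E'
from h import *
from scipy.optimize import fsolve
for c,q in(("scene",(402.9,272.95)),("top",(237.7,241.6))):
    cam=Cam(c); f=lambda v:hcen(cam,place(GRIP,v[0],v[1],.005,-26))[0]-q
    s=fsolve(f,[.5,.23]); print(c,s,hcen(cam,place(GRIP,*s,.005,-26))[1])
o=env.get_obs()
# head grey blob extents in scene: arm axis from white pixels+red
im=cv2.imread("pics/scene1.png")[:,:,::-1].copy(); h=cv2.cvtColor(im,cv2.COLOR_RGB2HSV)
plan([(.4975,.23,.12,153.5),(.4975,.23,.033,153.5)])
E
```

```text
scene [0.49315293 0.23126006] 131.68367435317487
top [0.5  0.23] 71.82560531236231
(0.4975, 0.23, 0.12, 153.5) [0.3856, 0.4305, 0.4119] [-0.0006, 0.0004, -0.0141] rows>= 2.8
(0.4975, 0.23, 0.033, 153.5) [-0.0, -0.0, 0.435] [0.0, 0.0, 0.0] rows>= 1.7<stdin>:5: RuntimeWarning: The iteration is not making good progress, as measured by the 
 improvement from the last ten iterations.
```

Call:
apply_moves([
  [0.41,0.415,0.41,0,0,-0.014,1],
  [0.41,0.415,0.41,0,0,-0.014,1],
  [0.41,0.415,0.41,0,0,-0.014,1],
  [0.41,0.415,0.41,0,0,-0.014,1],
  [0.41,0.415,0.41,0,0,-0.014,1],
  [0.41,0.415,0.41,0,0,-0.014,1],
])

```text
time_s: 3.7
tool_pos: [0.4923, 0.2294, 0.121]
tool_rot: [-180.0, 0.1, 153.5]
force: [0.3, 0.2, 0.3]
grip_width: 0.0873
grasp_force: 0.0
```

```bash
python3 - <<'E'
from h import *
o=env.get_obs(); print(o["time_s"],o["tool_pos"],o["tool_rot"])
im=viewer.read_camera("scene"); cam=Cam("scene"); cv2.imwrite("pics/s2.png",im[:,:,::-1])
cv2.imwrite("pics/s2c.png",cv2.resize(im[180:330,330:470,::-1],(560,600),interpolation=cv2.INTER_CUBIC))
print(cam.proj(o["tool_pos"]),cam.proj([.492,.2295,.058]))
plan([(.492,.2295,.033,153.5)])
E
```

```text
3.7 [0.49232921 0.22943183 0.12099134] [-1.79990024e+02  7.49313346e-02  1.53479515e+02]
[[406.22831502 253.64857641]] [[403.07191539 268.93029959]]
(0.492, 0.2295, 0.033, 153.5) [0.0028, -0.0009, 0.441] [0.0001, 0.0011, -0.0004] rows>= 1.8
```

View pics/s2c.png

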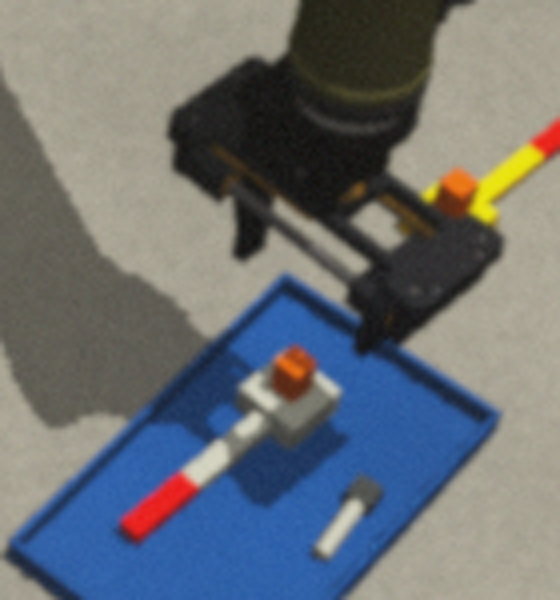

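The fingers straddle the orange grip (403.5,269 in the scene), as predicted. Descending and gripping.

Call:
apply_moves([
  [0,0,0.2,0,0,0,1],
  [0,0,0.35,0,0,0,1],
  [0,0,0.42,0,0,0,1],
  [0,0,0.45,0,0,0,1],
  [0,0,0.45,0,0,0,1],
  [0,0,0.45,0,0,0,0],
  [0,0,0.45,0,0,0,0],
  [0,0,0.45,0,0,0,0],
  [0,0,0.45,0,0,0,0],
  [0,0,0.45,0,0,0,0],
  [0,0,0.45,0,0,0,0],
  [0,0,0.45,0,0,0,0],
  [0,0,0.45,0,0,0,0],
], grip_force=30)

```text
time_s: 5.05
tool_pos: [0.4906, 0.2316, 0.0305]
tool_rot: [-180.0, -0.0, 153.7]
force: [-0.0, -0.5, 0.5]
grip_width: 0.0308
grasp_force: 0.0
```

Call:
apply_moves([
  [0,0,0,0,0,0,0],
  [0,0,0,0,0,0,0],
  [0,0,0,0,0,0,0],
  [0,0,0,0,0,0,0],
  [0,0,0,0,0,0,0],
])

```text
time_s: 5.55
tool_pos: [0.4906, 0.2317, 0.0305]
tool_rot: [180.0, 0.0, 153.7]
force: [0.8, 0.3, -0.5]
grip_width: 0.0198
grasp_force: 30.0
```

```bash
python3 - <<'E'
from h import *
for i in range(3):
    o=env.get_obs(); print(o["time_s"],o["tool_pos"],o["tool_rot"],o["force"],o["wrist_torque"],o["grip_width"],o["grasp_force"]); viewer.read_camera("scene")
E
```

```text
5.55 [0.49063614 0.23171026 0.03047721] [1.79995809e+02 4.33078532e-04 1.53721213e+02] [ 0.75687604  0.3286905  -0.49807145] [ 0.16815342 -0.20180571  0.05251126] 0.019776093317393974 29.974273634143174
5.6 [0.49062871 0.23170649 0.03047958] [1.79995970e+02 8.25615869e-04 1.53721684e+02] [ 0.62466376 -0.0022065  -0.72802405] [ 0.20331228 -0.23877794 -0.00498907] 0.01949640467497986 29.974197135306895
5.65 [0.4906306  0.23170111 0.03045493] [ 1.79997281e+02 -1.84998548e-03  1.53718071e+02] [ 0.59703644  0.80524805 -0.15749632] [ 0.20951067 -0.22039825  0.04509494] 0.019920286989774598 29.974321494810283
```

Call:
apply_moves([
  [0,0,-0.05,0,0,0,0],
  [0,0,-0.15,0,0,0,0],
  [0,0,-0.3,0,0,0,0],
  [0,0,-0.45,0,0,0,0],
  [0,0,-0.6,0,0,0,0],
  [0,0,-0.75,0,0,0,0],
  [0,0,-0.85,0,0,0,0],
  [0,0,-0.85,0,0,0,0],
])

```text
time_s: 6.5
tool_pos: [0.4919, 0.2325, 0.2036]
tool_rot: [179.8, 0.2, 153.7]
force: [0.8, 1.1, -4.5]
grip_width: 0.0197
grasp_force: 30.0
```

Call:
apply_moves([
  [-0.04,-0.06,0,0,0,0,0],
  [-0.11,-0.15,0,0,0,0,0],
  [-0.22,-0.31,0,0,0,0,0],
  [-0.34,-0.48,0,0,0,0,0],
  [-0.46,-0.65,0,0,0,0,0],
  [-0.58,-0.82,0,0,0,0,0],
  [-0.7,-0.986,0,0,0,0,0],
])

```text
time_s: 7.2
tool_pos: [0.5275, -0.009, 0.1989]
tool_rot: [-179.9, -0.1, 153.7]
force: [0.9, 0.3, -3.2]
grip_width: 0.0198
grasp_force: 30.0
```

Call:
apply_moves([
  [-0.12,-0.17,0,0,0,0,0],
  [-0.24,-0.34,0,0,0,0,0],
  [-0.36,-0.51,0,0,0,0,0],
  [-0.48,-0.68,0,0,0,0,0],
  [-0.58,-0.82,0,0,0,0,0],
  [-0.66,-0.93,0,0,0,0,0],
  [-0.7,-0.986,0,0,0,0,0],
  [-0.7,-0.986,0,0,0,0,0],
  [-0.7,-0.986,0,0,0,0,0],
  [-0.7,-0.986,0,0,0,0,0],
])

```text
time_s: 8.2
tool_pos: [0.5673, -0.2431, 0.2004]
tool_rot: [179.9, -0.0, 153.9]
force: [-0.1, -0.1, -2.8]
grip_width: 0.02
grasp_force: 30.0
```

```bash
python3 - <<'E'
from h import *
o=env.get_obs(); print(o["time_s"],o["tool_pos"],o["tool_rot"],o["grip_width"],o["qpos"],o["force"])
a=viewer.read_camera("scene"); b=viewer.read_camera("top"); 
cv2.imwrite("pics/s3.png",a[:,:,::-1]); cv2.imwrite("pics/t3.png",b[:,:,::-1])
cv2.imwrite("pics/c3.png",np.hstack([cv2.resize(a[170:290,150:270,::-1],(500,500),interpolation=cv2.INTER_CUBIC),cv2.resize(b[160:280,360:432,::-1],(300,500),interpolation=cv2.INTER_CUBIC)]))
E
```

```text
8.2 [ 0.56726142 -0.24310378  0.20044991] [ 1.79945741e+02 -4.62687716e-02  1.53906817e+02] 0.020012570530892376 [ 46.1950866   17.70076687 -31.21294246  88.93848356   9.28172858
  76.0090487   77.83799169] [-0.05072707 -0.14751576 -2.84090304]
```

View pics/c3.png

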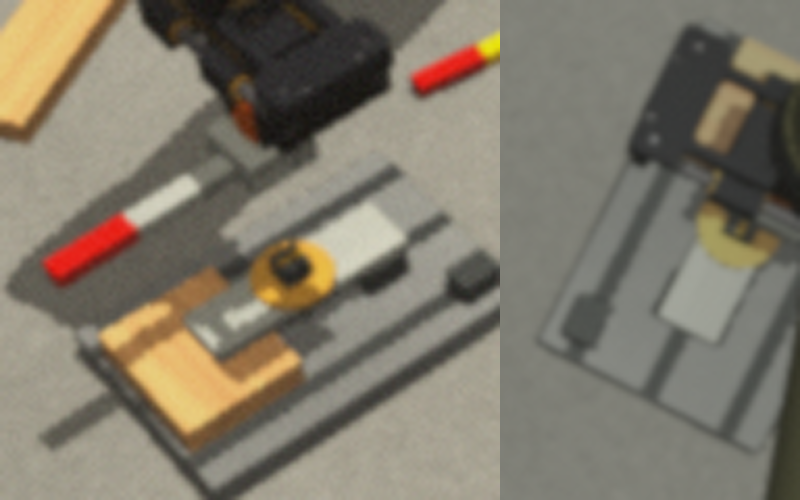

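The scene view shows the gripped key above the plate, hanging level, with its arm pointing towards (160,235). The screw is visible at about (220,234). I'll measure the collar, the head yaw and the plate.

```bash
cat > m.py <<'E'
from h import *
from scipy.optimize import minimize
S,T=Cam("scene"),Cam("top")
s=np.mean([viewer.read_camera("scene").astype(float) for _ in range(6)],0).astype(np.uint8); np.save("s.npy",s)
t=cv2.imread("pics/top0.png")[:,:,::-1].copy()
a=np.linspace(0,2*np.pi,60); C=np.c_[.027*np.cos(a),.027*np.sin(a),0*a]
res={}
for n,cam,im,b in(("scene",S,s,(195,215,245,255)),("top",T,t,(400,196,436,232))):
    m=blob(im,(17,70,50),(40,255,255),b); n_,l,st,_=cv2.connectedComponentsWithStats(m); k=1+st[1:,4].argmax(); m=(l==k).astype(np.uint8)*255
    h=cv2.convexHull(cv2.findNonZero(m)); M=np.zeros_like(m); cv2.fillConvexPoly(M,h,255); 
    w=200; 
    def cost(v):
        q=((cam.proj(C+[v[0],v[1],.061])+.5)*16).astype(np.int32); r=np.zeros_like(m); 
        r=cv2.resize(np.zeros((1,1),np.uint8),(640,480)); cv2.fillConvexPoly(r,(q-8),255,shift=4,lineType=cv2.LINE_AA); return np.abs(r.astype(float)-M).sum()/255
    best=minimize(cost,[.566,-.245],method="Nelder-Mead",options=dict(initial_simplex=[[.566,-.245],[.572,-.245],[.566,-.239]],xatol=1e-4))
    print(n,"collar",best.x.round(4),best.fun,M.sum()/255,cam.proj([*best.x,.061]))
    res[n]=best.x
cv2.imwrite("pics/c4.png",np.hstack([cv2.resize(s[215:255,200:240,::-1],(400,400),interpolation=cv2.INTER_CUBIC),cv2.resize(t[194:234,397:437,::-1],(400,400),interpolation=cv2.INTER_CUBIC)]))
# strap/plate yaw: plate lines in both views
for n,cam,im,box,z in(("scene",S,s,(165,200,285,290),.025),("top",T,t,(365,160,465,272),.025)):
    g=cv2.cvtColor(im,cv2.COLOR_RGB2GRAY); L=cv2.createLineSegmentDetector().detect(g)[0][:,0]
    for l in L:
        if box[0]<l[0]<box[2] and box[1]<l[1]<box[3] and np.hypot(*(l[2:]-l[:2]))>28:
            P=cam.back(l.reshape(2,2),z); d=P[1]-P[0]; print(n,l.round(0).tolist(),round(float((np.degrees(np.arctan2(d[1],d[0]))+90)%90-90),1))
E
python3 m.py
```

```text
scene collar [ 0.5666 -0.2438] 28.380392156862744 321.0 [[219.68480968 235.32973715]]
top collar [ 0.5625 -0.2463] 43.53333333333333 326.0 [[417.25325149 214.14590981]]
scene [246.0, 212.0, 220.0, 228.0] -27.2
scene [195.0, 273.0, 221.0, 257.0] -27.5
scene [200.0, 234.0, 173.0, 249.0] -28.7
scene [275.0, 244.0, 203.0, 291.0] -27.5
scene [201.0, 287.0, 274.0, 239.0] -27.5
scene [215.0, 226.0, 243.0, 209.0] -27.3
scene [224.0, 260.0, 254.0, 240.0] -26.8
scene [256.0, 244.0, 197.0, 282.0] -27.6
top [438.0, 211.0, 452.0, 184.0] -27.5
top [418.0, 169.0, 405.0, 195.0] -27.3
top [403.0, 197.0, 379.0, 247.0] -26.0
top [454.0, 188.0, 415.0, 265.0] -27.6
top [382.0, 231.0, 413.0, 168.0] -27.3
top [411.0, 263.0, 436.0, 214.0] -27.2
top [418.0, 269.0, 368.0, 243.0] -27.4
top [450.0, 184.0, 420.0, 169.0] -27.6
top [379.0, 217.0, 401.0, 175.0] -27.6
```

View pics/c4.png

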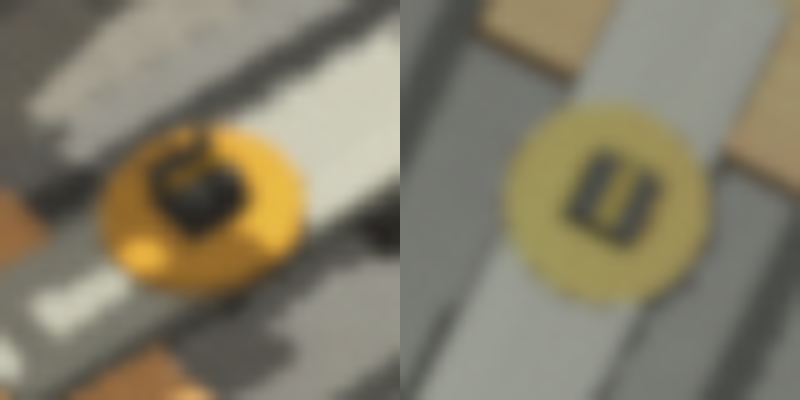

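```bash
cat > m2.py <<'E'
from h import *
from scipy.optimize import minimize
def fitmask(cam,M,model,v0,d):
    def cost(v):
        q=cv2.convexHull((cam.proj(model(v))*16).round().astype(np.int32)); r=np.zeros((480,640),np.uint8)
        cv2.fillConvexPoly(r,q,255,shift=4,lineType=cv2.LINE_AA); return np.abs(r.astype(float)-M).sum()/255
    v0=np.array(v0,float); b=minimize(cost,v0,method="Nelder-Mead",options=dict(initial_simplex=np.vstack([v0,v0+np.diag(d)]),xatol=5e-5)); return b.x,b.fun
if __name__=="__main__":
    S,T=Cam("scene"),Cam("top"); s=np.load("s.npy"); t=cv2.imread("pics/top0.png")[:,:,::-1].copy()
    a=np.linspace(0,2*np.pi,60); C=np.vstack([np.c_[.027*np.cos(a),.027*np.sin(a),0*a+z] for z in(.057,.061)])
    for n,cam,im,b,lo in(("scene",S,s,(195,215,245,255),(12,110,50)),("top",T,t,(400,196,436,232),(20,60,60))):
        m=blob(im,lo,(40,255,255),b); _,l,st,_=cv2.connectedComponentsWithStats(m); m=(l==1+st[1:,4].argmax()).astype(np.uint8)
        M=np.zeros_like(m); cv2.fillConvexPoly(M,cv2.convexHull(cv2.findNonZero(m)),255)
        print(n,fitmask(cam,M.astype(float),lambda v:C+[v[0],v[1],0],[.566,-.245],[.005,.005]),M.sum()/255)
        # tray key grip check at known location
    # head from top: dark+line blob; proj comparisons
    print("head top px", S.proj([.5655,-.2445,.076]),T.proj([.5655,-.2445,.076]))
    plan([(.5655,-.2445,.115,153)],p=[.567,-.2434,.2])
E
python3 m2.py
```

```text
scene (array([ 0.56624353, -0.24459259]), np.float64(42.1843137254902)) 278.0
top (array([ 0.56270978, -0.24632637]), np.float64(36.23137254901961)) 341.0
head top px [[218.88651201 231.28832007]] [[417.54755381 212.262928  ]]
(0.5655, -0.2445, 0.115, 153) [0.0044, -0.0082, 0.425] [-0.0001, 0.0001, 0.0085] rows>= 1.7
```

Call:
apply_moves([
  [0,0,0.05,0,0,0.01,0],
  [0,0,0.15,0,0,0.01,0],
  [0,-0.01,0.28,0,0,0.01,0],
  [0,-0.01,0.38,0,0,0.01,0],
  [0,-0.01,0.425,0,0,0.01,0],
  [0,-0.01,0.425,0,0,0.01,0],
  [0,-0.01,0.425,0,0,0.01,0],
  [0,-0.01,0.425,0,0,0.01,0],
])

```text
time_s: 9.4
tool_pos: [0.5672, -0.248, 0.117]
tool_rot: [180.0, 0.1, 152.9]
force: [-0.3, 0.3, -4.0]
grip_width: 0.0195
grasp_force: 30.0
```

```bash
cat > m3.py <<'E'
from m2 import *
S=Cam("scene"); im=np.mean([viewer.read_camera("scene").astype(float) for _ in range(4)],0).astype(np.uint8)
o=env.get_obs(); p=o["tool_pos"]; yaw=o["tool_rot"][2]-180; print(o["time_s"],p,o["tool_rot"])
z=p[2]-.0255
# red part of arm, near tip
u,v=S.proj(place(np.array([[.12,0,.009]]),p[0],p[1],z,yaw))[0].astype(int); b=(u-30,v-25,u+30,v+25)
m=blob(im,(0,130,50),(7,255,255),b)|blob(im,(172,130,50),(180,255,255),b)
mod=lambda w:place(boxpts(w[2],.145,-.008,.008,.003,.015),w[0],w[1],z,w[3])
x,f=fitmask(S,m.astype(float),mod,[p[0],p[1],.105,yaw],[.004,.004,.005,3.]); print("key by red",x,f,(m>0).sum())
x,f=fitmask(S,m.astype(float),lambda w:mod([w[0],w[1],w[2],yaw]),[p[0],p[1],.105],[.004,.004,.005]); print("yaw fixed",x,f)
d=x[:2]-p[:2]; c,s_=np.cos(np.radians(yaw)),np.sin(np.radians(yaw)); print("off along arm",d@[c,s_],"across",d@[-s_,c])
cv2.imwrite("pics/c5.png",cv2.resize(im[190:280,140:260,::-1],(800,600),interpolation=cv2.INTER_CUBIC))
E
python3 m3.py
```

```text
9.6 [ 0.56659942 -0.247983    0.11638836] [-1.79991634e+02  8.22854913e-02  1.52848134e+02]
key by red [  0.56644304  -0.24536797   0.09810439 -28.2985251 ] 47.84313725490196 160
yaw fixed [ 0.56568936 -0.24776086  0.0972345 ] 47.31372549019608
off along arm -0.0009111513170921004 across -0.00021764400291543717
```

View pics/c5.png

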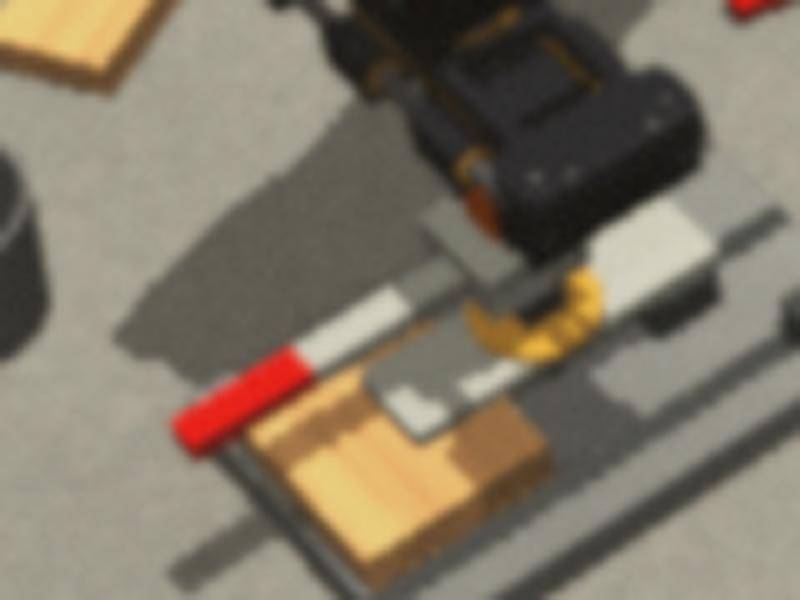

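The key hangs level just above and slightly behind the collar. By the camera it needs to move (+0.5, +3.2) mm. I'll correct that and feel downwards.

Call:
apply_moves([
  [0.005,0.0155,0.03,0,0,0,0],
  [0.005,0.0155,0.06,0,0,0,0],
  [0.005,0.0155,0.065,0,0,0,0],
  [0.005,0.0155,0.065,0,0,0,0],
  [0.005,0.0155,0.065,0,0,0,0],
  [0.005,0.0155,0.07,0,0,0,0],
  [0.005,0.0155,0.075,0,0,0,0],
  [0.005,0.0155,0.08,0,0,0,0],
  [0.005,0.0155,0.085,0,0,0,0],
  [0.005,0.0155,0.09,0,0,0,0],
  [0.005,0.0155,0.09,0,0,0,0],
  [0.005,0.0155,0.09,0,0,0,0],
])

```text
time_s: 10.8
tool_pos: [0.5681, -0.2454, 0.1007]
tool_rot: [-180.0, 0.2, 152.8]
force: [-2.8, 0.4, 9.5]
grip_width: 0.0198
grasp_force: 30.0
```

```bash
python3 - <<'E'
from h import *
o=env.get_obs(); print(o["time_s"],o["tool_pos"],o["tool_rot"],o["force"],o["wrist_torque"])
E
```

```text
10.8 [ 0.56813007 -0.24540116  0.10067467] [-179.95428634    0.23609959  152.8447855 ] [-2.78201805  0.41785614  9.49186994] [ 0.22808839  0.68802913 -0.0464775 ]
```

It is resting on the head's top. Force and moment suggest the key is too far towards +x, so I'll slide it towards -x under light load.

Call:
apply_moves([
  [0.0025,-0.0005,0,0,0,0,0],
  [0.005,-0.001,0,0,0,0,0],
  [0.0075,-0.0015,0,0,0,0,0],
  [0.0075,-0.0015,0,0,0,0,0],
  [0.0075,-0.0015,0,0,0,0,0],
])

```text
time_s: 11.3
tool_pos: [0.5679, -0.2453, 0.1008]
tool_rot: [-180.0, 0.4, 152.8]
force: [0.9, 0.2, 8.2]
grip_width: 0.0198
grasp_force: 30.0
```

```bash
python3 - <<'E'
from h import *
o=env.get_obs(); print(o["time_s"],o["tool_pos"],o["tool_rot"],o["force"],o["wrist_torque"])
E
```

```text
11.3 [ 0.56786824 -0.24531629  0.10077317] [-179.996085      0.39576757  152.84348365] [0.93518726 0.15897508 8.21158565] [ 0.0039456  -0.08860126  0.03196877]
```

Call:
apply_moves([
  [0.0025,-0.0005,0,0,0,0,0],
  [0.005,-0.001,0,0,0,0,0],
  [0.0075,-0.0015,0,0,0,0,0],
  [0.01,-0.002,0,0,0,0,0],
  [0.01,-0.002,0,0,0,0,0],
])

```text
time_s: 11.8
tool_pos: [0.5673, -0.2451, 0.1009]
tool_rot: [180.0, 0.6, 152.8]
force: [4.9, -1.7, 6.3]
grip_width: 0.0199
grasp_force: 30.0
```

```bash
python3 - <<'E'
from h import *
o=env.get_obs(); print(o["time_s"],o["tool_pos"],o["tool_rot"],o["force"],o["wrist_torque"])
E
```

```text
11.8 [ 0.56728806 -0.24512845  0.10085421] [179.95818964   0.57757714 152.84671472] [ 4.90375265 -1.72926658  6.30957555] [-0.34716281 -1.18859968 -0.02878879]
```

Call:
apply_moves([
  [0,0,-0.015,0,0,0,0],
  [0,0,-0.025,0,0,0,0],
  [0,0,-0.025,0,0,0,0],
  [0,0,-0.025,0,0,0,0],
  [0,0,-0.025,0,0,0,0],
])

```text
time_s: 12.3
tool_pos: [0.5626, -0.2434, 0.1018]
tool_rot: [-180.0, -0.1, 152.9]
force: [0.1, 0.4, -4.2]
grip_width: 0.0197
grasp_force: 30.0
```

```bash
python3 - <<'E'
from h import *
o=env.get_obs(); print(o["time_s"],o["tool_pos"],o["tool_rot"],o["force"],o["wrist_torque"])
E
python3 m3.py
```

```text
12.3 [ 0.56256019 -0.24336142  0.10181547] [-1.79989706e+02 -9.21611060e-02  1.52857660e+02] [ 0.11477438  0.40098498 -4.15496126] [ 0.0731908  -0.07951152 -0.01728638]
12.5 [ 0.56303133 -0.24348503  0.10222642] [-1.79996291e+02 -3.09420490e-02  1.52857696e+02]
key by red [  0.56360024  -0.23998551   0.09797865 -27.26081449] 43.85098039215686 156
yaw fixed [ 0.56350531 -0.2400097   0.09818175] 44.30196078431373
off along arm -0.0011636661427495251 across 0.0033088397149288926
```

The key has tipped slightly in the grip, arm down. I'll grip harder and retry at the estimated centre.

Call:
apply_moves([
  [-0.008,0.001,-0.01,0,0,0,0],
  [-0.016,0.0015,-0.01,0,0,0,0],
  [-0.016,0.0015,-0.01,0,0,0,0],
  [-0.016,0.0015,-0.01,0,0,0,0],
  [-0.016,0.0015,-0.002,0,0,0,0],
  [-0.016,0.0015,0.004,0,0,0,0],
  [-0.016,0.0015,0.01,0,0,0,0],
  [-0.016,0.0015,0.015,0,0,0,0],
  [-0.016,0.0015,0.018,0,0,0,0],
  [-0.016,0.0015,0.018,0,0,0,0],
], grip_force=60)

```text
time_s: 13.5
tool_pos: [0.5664, -0.2449, 0.1004]
tool_rot: [-180.0, 0.0, 152.9]
force: [-3.1, 0.9, 6.5]
grip_width: 0.0195
grasp_force: 60.0
```

```bash
python3 - <<'E'
from h import *
o=env.get_obs(); print(o["time_s"],o["tool_pos"],o["tool_rot"],o["force"],o["wrist_torque"])
E
```

```text
13.5 [ 0.56644522 -0.24486886  0.10041512] [-1.79968625e+02  4.06767280e-02  1.52855609e+02] [-3.11748752  0.90320321  6.51874968] [0.36578271 0.74037898 0.06252258]
```

Call:
apply_moves([
  [0.004,0,-0.008,0,0,-0.015,0],
  [0.004,0.006,-0.012,0,0,-0.015,0],
  [0.004,0.009,-0.012,0,0,-0.015,0],
  [0.004,0.009,-0.012,0,0,-0.015,0],
  [0.004,0.009,-0.004,0,0,-0.015,0],
  [0.004,0.009,0,0,0,-0.015,0],
  [0.004,0.009,0.004,0,0,-0.015,0],
  [0.004,0.009,0.004,0,0,-0.015,0],
])

```text
time_s: 14.3
tool_pos: [0.5659, -0.2435, 0.0979]
tool_rot: [-179.9, -0.0, 154.1]
force: [-1.0, -3.3, -3.8]
grip_width: 0.0197
grasp_force: 60.0
```

```bash
python3 - <<'E'
from h import *
o=env.get_obs(); print(o["time_s"],o["tool_pos"],o["tool_rot"],o["force"],o["wrist_torque"])
E
```

```text
14.3 [ 0.56591141 -0.2434712   0.09789009] [-1.79946678e+02 -1.85928790e-02  1.54115393e+02] [-0.97044393 -3.25868091 -3.81517325] [-0.67811649  0.20242278  0.04610691]
```

It dropped in. Continuing down with a slight relief of the sideways force.

Call:
apply_moves([
  [-0.001,-0.003,0.01,0,0,0,0],
  [-0.001,-0.003,0.02,0,0,0,0],
  [-0.001,-0.003,0.03,0,0,0,0],
  [-0.001,-0.003,0.04,0,0,0,0],
  [-0.001,-0.003,0.045,0,0,0,0],
  [-0.001,-0.003,0.045,0,0,0,0],
])

```text
time_s: 14.9
tool_pos: [0.5658, -0.2435, 0.0888]
tool_rot: [-180.0, -0.1, 154.1]
force: [-3.3, -2.0, -2.0]
grip_width: 0.0193
grasp_force: 60.0
```

```bash
python3 - <<'E'
from h import *
o=env.get_obs(); print(o["time_s"],o["tool_pos"],o["tool_rot"],o["force"],o["wrist_torque"])
E
```

```text
14.9 [ 0.5657522  -0.24353696  0.08878312] [-1.79975429e+02 -5.28624828e-02  1.54132195e+02] [-3.25993149 -1.99552165 -2.01977171] [-0.58988108  0.72849099 -0.03655529]
```

Call:
apply_moves([
  [0.002,-0.003,0.004,0,0,0,0],
  [0.002,-0.003,0.008,0,0,0,0],
  [0.002,-0.003,0.012,0,0,0,0],
  [0.002,-0.003,0.015,0,0,0,0],
  [0.002,-0.003,0.017,0,0,0,0],
  [0.002,-0.003,0.017,0,0,0,0],
])

```text
time_s: 15.5
tool_pos: [0.5657, -0.2435, 0.087]
tool_rot: [-180.0, 0.0, 154.2]
force: [-6.6, -0.9, 5.9]
grip_width: 0.0193
grasp_force: 60.0
```

```bash
python3 - <<'E'
from h import *
o=env.get_obs(); print(o["time_s"],o["tool_pos"],o["tool_rot"],o["force"],o["wrist_torque"])
E
```

```text
15.5 [ 0.56569939 -0.24353879  0.08703109] [-1.79981740e+02  2.50677203e-03  1.54153320e+02] [-6.57584637 -0.86152776  5.9291987 ] [-0.10238933  1.28199747 -0.06578799]
```

The key is down on the collar with about 10 N net upward and still slightly tipped. Releasing it to settle, then rising to check.

Call:
apply_moves([
  [0,0,-0.004,0,0,0,0],
  [0,0,-0.004,0,0,0,0.3],
  [0,0,-0.004,0,0,0,0.5],
  [0,0,-0.004,0,0,0,0.5],
  [0,0,-0.004,0,0,0,0.5],
  [0,0,-0.004,0,0,0,0.5],
  [0,0,-0.1,0,0,0,0.5],
  [0,0,-0.25,0,0,0,0.5],
  [0,0,-0.45,0,0,0,0.5],
  [0,0,-0.5,0,0,0,0.5],
  [0,0,-0.5,0,0,0,0.5],
], grip_force=10)

```text
time_s: 16.6
tool_pos: [0.5671, -0.2441, 0.1881]
tool_rot: [-180.0, 0.3, 154.1]
force: [-0.5, -0.6, -0.2]
grip_width: 0.0437
grasp_force: 0.0
```

```bash
cat > m4.py <<'E'
from m2 import *
S=Cam("scene"); im=np.mean([viewer.read_camera("scene").astype(float) for _ in range(4)],0).astype(np.uint8)
o=env.get_obs(); print(o["time_s"],o["tool_pos"],o["tool_rot"],o["grip_width"],o["force"])
b=(130,190,215,260)
m=blob(im,(0,130,50),(7,255,255),b)|blob(im,(172,130,50),(180,255,255),b)
cand=[]
for z in(.061,.066):
    x,f=fitmask(S,m.astype(float),lambda w:place(boxpts(.0978,.145,-.008,.008,.003,.015),.566,-.244,z,w[0]),[-27.],[3.]); print(z,"yaw about screw",x,f,(m>0).sum())
    x,f=fitmask(S,m.astype(float),lambda w:place(boxpts(.0978,.145,-.008,.008,.003,.015),w[0],w[1],z,w[2]),[.566,-.244,x[0]],[.004,.004,3.]); print(z,"free",x,f)
cv2.imwrite("pics/c%d.png"%(o["time_s"]*100),cv2.resize(im[190:280,140:260,::-1],(800,600),interpolation=cv2.INTER_CUBIC)); print("pics/c%d.png"%(o["time_s"]*100))
E
python3 m4.py; ls pics
```

```text
16.8 [ 0.56457781 -0.24353413  0.18378788] [-1.79995339e+02 -1.74878440e-01  1.54140659e+02] 0.043622930572771126 [ 0.84534973  0.05437643 -0.29174757]
0.061 yaw about screw [-25.4296875] 111.87450980392157 99
0.061 free [  0.56270988  -0.23725309 -28.24913194] 93.60392156862746
0.066 yaw about screw [-23.859375] 105.36078431372549 99
0.066 free [  0.56326809  -0.24015916 -25.41819283] 94.2
pics/c1680.png
c1680.png
c3.png
c4.png
c5.png
crop.png
s2.png
s2c.png
s3.png
scene0.png
scene1.png
t3.png
top0.png
top1.png
two1.png
```

View pics/c1680.png

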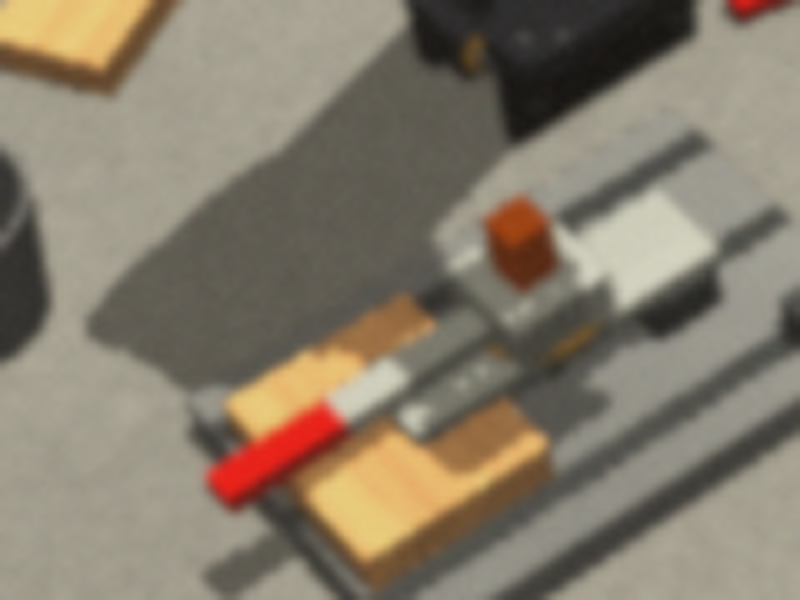

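The key is seated on the collar with the grip upright at about (219,227), and the arm tip is at (173,263). My mask box cut off the tip, so I'll refit.

```bash
sed -i 's/b=(130,190,215,260)/b=(130,190,215,285)/' m4.py; cat >> m4.py <<'E'
g=blob(im,(0,120,40),(20,255,255),(205,212,230,240)); 
x,f=fitmask(S,g.astype(float),lambda w:place(GRIP,w[0],w[1],.061,-26),[.566,-.244],[.004,.004]); print("grip fit",x,f,(g>0).sum())
E
python3 m4.py
python3 - <<'E'
from h import *
# push start: tool yaw perpendicular; arm yaw th
th=np.radians(-26.); a=np.array([np.cos(th),np.sin(th)]); c=np.array([-a[1],a[0]]); P=np.array([.566,-.244])+.12*a+.045*c; print(P)
plan([(*P,.16,154),(*P,.067,154)])
E
```

```text
17.0 [ 0.56511722 -0.24361444  0.18462848] [ 1.79995132e+02 -1.03212652e-01  1.54146380e+02] 0.043649077395789326 [ 0.09143957  0.01801574 -0.4104329 ]
0.061 yaw about screw [-25.4296875] 54.87450980392157 156
0.061 free [  0.5634636   -0.24165567 -26.33130247] 43.27058823529412
0.066 yaw about screw [-24.1875] 48.780392156862746 156
0.066 free [  0.56536532  -0.24170508 -25.22277298] 43.15294117647059
pics/c1700.png
grip fit [ 0.56602734 -0.24275195] 60.14509803921569 100
[ 0.69358199 -0.25615881]
(np.float64(0.6935819871614085), np.float64(-0.2561588055312268), 0.16, 154) [-0.6056, 0.2236, 0.1221] [0.0001, -0.0012, 0.0017] rows>= 2.6
(np.float64(0.6935819871614085), np.float64(-0.2561588055312268), 0.067, 154) [0.0, -0.0, 0.465] [0.0, 0.0, 0.0] rows>= 1.9
```

I'll shut the fingers and press lightly on the grip's top. This should touch at 0.114 if seated, and it would push the key home if not.

Call:
apply_moves([
  [0,0,0.05,0,0,0,0],
  [0,0,0.15,0,0,0,0],
  [0,0,0.2,0,0,0,0],
  [0,0,0.25,0,0,0,0],
  [0,0,0.3,0,0,0,0],
  [0,0,0.33,0,0,0,0],
  [0,0,0.345,0,0,0,0],
  [0,0,0.35,0,0,0,0],
  [0,0,0.355,0,0,0,0],
  [0,0,0.36,0,0,0,0],
  [0,0,0.365,0,0,0,0],
  [0,0,0.365,0,0,0,0],
  [0,0,0.365,0,0,0,0],
])

```text
time_s: 18.3
tool_pos: [0.566, -0.2439, 0.1145]
tool_rot: [-180.0, 0.1, 154.1]
force: [-2.5, -0.0, 5.6]
grip_width: 0.0002
grasp_force: 3.3
```

```bash
python3 - <<'E'
from h import *
o=env.get_obs(); print(o["time_s"],o["tool_pos"],o["tool_rot"],o["force"],o["wrist_torque"],o["grip_width"])
E
```

```text
18.3 [ 0.56602829 -0.24394789  0.11448259] [-1.79968421e+02  7.63015103e-02  1.54143386e+02] [-2.53738621 -0.03737637  5.60082248] [0.22451306 0.3931534  0.02656548] 0.00016654000024172793
```

Contact came at 0.1145 m, so the key is fully seated. Moving to the side of the arm for the push.

```bash
python3 - <<'E'
from h import *
plan([(.566,-.244,.16,154),(.6998,-.2604,.16,146),(.6998,-.2604,.068,146)],p=[.566,-.244,.1125],r=down(154.14))
E
```

```text
(0.566, -0.244, 0.16, 154) [-0.0, 0.0, -0.2375] [0.0, -0.0, 0.0016] rows>= 1.0
(0.6998, -0.2604, 0.16, 146) [-0.6372, 0.2196, 0.0] [-0.0, -0.0, 0.0931] rows>= 2.7
(0.6998, -0.2604, 0.068, 146) [0.0, -0.0, 0.46] [0.0, 0.0, 0.0] rows>= 1.8
```

Call:
apply_moves([
  [0,0,-0.1,0,0,0,0],
  [0,0,-0.2,0,0,0,0],
  [-0.05,0.02,-0.2375,0,0,0.02,0],
  [-0.25,0.09,-0.2375,0,0,0.04,0],
  [-0.45,0.16,-0.2375,0,0,0.07,0],
  [-0.6,0.21,-0.2375,0,0,0.093,0],
  [-0.637,0.22,-0.2375,0,0,0.093,0],
  [-0.637,0.22,-0.2375,0,0,0.093,0],
  [-0.637,0.22,-0.2375,0,0,0.093,0],
])

```text
time_s: 19.2
tool_pos: [0.6986, -0.2599, 0.1602]
tool_rot: [-180.0, -0.0, 146.2]
force: [1.4, -0.9, 0.7]
grip_width: 0.0005
grasp_force: 0.0
```

Call:
apply_moves([
  [0,0,0.15,0,0,0,0],
  [0,0,0.35,0,0,0,0],
  [0,0,0.44,0,0,0,0],
  [0,0,0.455,0,0,0,0],
  [0,0,0.455,0,0,0,0],
  [0,0,0.455,0,0,0,0],
  [0,0,0.455,0,0,0,0],
])

```text
time_s: 19.9
tool_pos: [0.7007, -0.2601, 0.0717]
tool_rot: [180.0, 0.2, 146.2]
force: [0.2, -0.1, -1.1]
grip_width: 0.0005
grasp_force: 0.0
```

```bash
cat > st.py <<'E'
from h import *
o=env.get_obs(); p=o["tool_pos"]; F=o["force"]; y=np.radians(o["tool_rot"][2]); ty=np.array([np.sin(y),-np.cos(y)])
print(o["time_s"],p.round(4),o["tool_rot"].round(2),F.round(2),"push F",(F[:2]@ty).round(2),"tq",(np.cross(p[:2]-[.566,-.244],-F[:2])).round(3), o["wrist_torque"].round(2))
E
python3 st.py
```

```text
19.9 [ 0.7007 -0.2601  0.0717] [179.95   0.2  146.15] [ 0.24 -0.08 -1.08] push F 0.07 tq 0.007 [ 0.06 -0.11  0.03]st.py:3: DeprecationWarning: Arrays of 2-dimensional vectors are deprecated. Use arrays of 3-dimensional vectors instead. (deprecated in NumPy 2.0)
  print(o["time_s"],p.round(4),o["tool_rot"].round(2),F.round(2),"push F",(F[:2]@ty).round(2),"tq",(np.cross(p[:2]-[.566,-.244],-F[:2])).round(3), o["wrist_torque"].round(2))
```

Call:
apply_moves([
  [0,-0.01,0.005,0,0,0,0],
  [0,-0.03,0.008,0,0,0,0],
  [0,-0.05,0.008,0,0,0,0],
  [0,-0.07,0.008,0,0,0,0],
  [0,-0.09,0.008,0,0,0,0],
  [0,-0.105,0.008,0,0,0,0],
  [0,-0.12,0.008,0,0,0,0],
  [0,-0.12,0.008,0,0,0,0],
])

```text
time_s: 20.7
tool_pos: [0.6857, -0.2805, 0.0676]
tool_rot: [-180.0, 0.0, 146.1]
force: [-0.0, 0.3, 0.2]
grip_width: 0.0004
grasp_force: 0.0
```

```bash
python3 -W ignore st.py
```

```text
20.7 [ 0.6857 -0.2805  0.0676] [-179.97    0.    146.1 ] [-0.03  0.28  0.15] push F 0.21 tq -0.032 [ 0.05 -0.12  0.12]
```

Call:
apply_moves([
  [0,-0.005,0,0,0,0,0],
  [0,-0.01,0,0,0,0,0],
  [0,-0.015,0,0,0,0,0],
  [0,-0.02,0,0,0,0,0],
  [0,-0.025,0,0,0,0,0],
  [0,-0.03,0,0,0,0,0],
  [0,-0.03,0,0,0,0,0],
])

```text
time_s: 21.4
tool_pos: [0.6826, -0.285, 0.0677]
tool_rot: [-180.0, 0.0, 146.1]
force: [-0.1, -0.3, 0.0]
grip_width: 0.0005
grasp_force: 0.1
```

```bash
python3 -W ignore st.py
```

```text
21.4 [ 0.6826 -0.285   0.0677] [-1.7998e+02  1.0000e-02  1.4614e+02] [-0.12 -0.27  0.03] push F -0.29 tq 0.036 [ 0.1  -0.18  0.02]
```

Call:
apply_moves([
  [0,-0.005,0,0,0,0,0],
  [0,-0.01,0,0,0,0,0],
  [0,-0.015,0,0,0,0,0],
  [0,-0.02,0,0,0,0,0],
  [0,-0.025,0,0,0,0,0],
  [0,-0.025,0,0,0,0,0],
])

```text
time_s: 22.0
tool_pos: [0.6798, -0.2892, 0.0677]
tool_rot: [-180.0, 0.0, 146.1]
force: [-0.2, -0.3, 0.2]
grip_width: -0.0
grasp_force: 0.0
```

```bash
python3 -W ignore st.py
```

```text
22.0 [ 0.6798 -0.2892  0.0677] [-179.98    0.    146.13] [-0.25 -0.34  0.23] push F -0.42 tq 0.05 [ 0.07 -0.14  0.03]
```

Call:
apply_moves([
  [0,-0.005,0,0,0,0,0],
  [0,-0.01,0,0,0,0,0],
  [0,-0.015,0,0,0,0,0],
  [0,-0.02,0,0,0,0,0],
  [0,-0.02,0,0,0,0,0],
])

```text
time_s: 22.5
tool_pos: [0.6776, -0.2925, 0.0677]
tool_rot: [-180.0, 0.0, 146.1]
force: [0.1, 0.3, 0.9]
grip_width: 0.0005
grasp_force: 0.0
```

```bash
python3 -W ignore st.py
```

```text
22.5 [ 0.6776 -0.2925  0.0677] [-1.7998e+02  1.0000e-02  1.4614e+02] [0.08 0.29 0.88] push F 0.28 tq -0.036 [ 0.07 -0.1  -0.01]
```

Call:
apply_moves([
  [0,-0.005,0,0,0,0,0],
  [0,-0.01,0,0,0,0,0],
  [0,-0.015,0,0,0,0,0],
  [0,-0.02,0,0,0,0,0],
  [0,-0.02,0,0,0,0,0],
])

```text
time_s: 23.0
tool_pos: [0.6753, -0.2958, 0.0677]
tool_rot: [-180.0, 0.0, 146.1]
force: [-0.1, -0.4, 0.2]
grip_width: 0.0005
grasp_force: 0.0
```

```bash
python3 -W ignore st.py; python3 m4.py | grep yaw
```

```text
23.0 [ 0.6753 -0.2958  0.0677] [-179.98    0.    146.13] [-0.14 -0.42  0.18] push F -0.43 tq 0.053 [ 0.03 -0.12  0.03]
0.061 yaw about screw [-35.54296875] 176.48235294117646 14
0.066 yaw about screw [-30.66796875] 179.04313725490195 14
```

Call:
apply_moves([
  [0,-0.005,0,0,0,0,0],
  [0,-0.01,0,0,0,0,0],
  [0,-0.015,0,0,0,0,0],
  [0,-0.02,0,0,0,0,0],
  [0,-0.02,0,0,0,0,0],
])

```text
time_s: 23.7
tool_pos: [0.6731, -0.299, 0.0676]
tool_rot: [-180.0, -0.0, 146.1]
force: [-0.0, 0.9, -0.1]
grip_width: 0.0005
grasp_force: 0.0
```

```bash
python3 -W ignore st.py
```

```text
23.7 [ 0.6731 -0.299   0.0676] [-179.99   -0.    146.14] [-0.    0.9  -0.11] push F 0.75 tq -0.097 [ 0.03 -0.11 -0.03]
```

Call:
apply_moves([
  [0,-0.005,0,0,0,0,0],
  [0,-0.01,0,0,0,0,0],
  [0,-0.015,0,0,0,0,0],
  [0,-0.015,0,0,0,0,0],
])

```text
time_s: 24.1
tool_pos: [0.6715, -0.3013, 0.0677]
tool_rot: [180.0, -0.0, 146.1]
force: [-0.2, 0.9, -0.3]
grip_width: 0.0005
grasp_force: 0.2
```

```bash
python3 -W ignore st.py
```

```text
24.1 [ 0.6715 -0.3013  0.0677] [180.    -0.   146.14] [-0.25  0.94 -0.29] push F 0.64 tq -0.085 [ 0.16 -0.15 -0.07]
```

Call:
apply_moves([
  [0,-0.005,0,0,0,0,0],
  [0,-0.01,0,0,0,0,0],
  [0,-0.015,0,0,0,0,0],
  [0,-0.02,0,0,0,0,0],
  [0,-0.02,0,0,0,0,0],
])

```text
time_s: 24.6
tool_pos: [0.6698, -0.304, 0.0677]
tool_rot: [179.9, 0.0, 146.2]
force: [1.4, 2.5, -0.3]
grip_width: 0.0006
grasp_force: 1.6
```

```bash
python3 -W ignore st.py
```

```text
24.6 [ 0.6698 -0.304   0.0677] [1.7994e+02 1.0000e-02 1.4617e+02] [ 1.38  2.5  -0.33] push F 2.84 tq -0.342 [ 0.67 -0.57 -0.01]
```

Call:
apply_moves([
  [0,-0.004,0,0,0,0,0],
  [0,-0.008,0,0,0,0,0],
  [0,-0.012,0,0,0,0,0],
  [0,-0.012,0,0,0,0,0],
])

```text
time_s: 25.0
tool_pos: [0.6686, -0.3057, 0.0678]
tool_rot: [179.9, 0.0, 146.2]
force: [3.2, 4.2, -1.3]
grip_width: 0.0003
grasp_force: 2.5
```

```bash
python3 -W ignore st.py
```

```text
25.0 [ 0.6686 -0.3057  0.0678] [1.7992e+02 1.0000e-02 1.4618e+02] [ 3.2   4.21 -1.29] push F 5.28 tq -0.629 [ 1.02 -0.79 -0.03]
```

Call:
apply_moves([
  [0,-0.005,0,0,0,0,0],
  [0,-0.01,0,0,0,0,0],
  [0,-0.015,0,0,0,0,0],
  [0,-0.019,0,0,0,0,0],
  [0,-0.019,0,0,0,0,0],
])

```text
time_s: 25.5
tool_pos: [0.6673, -0.3074, 0.0679]
tool_rot: [179.8, 0.0, 146.2]
force: [4.6, 5.9, -1.6]
grip_width: 0.0007
grasp_force: 3.5
```

```bash
python3 -W ignore st.py
```

```text
25.5 [ 0.6673 -0.3074  0.0679] [1.7980e+02 2.0000e-02 1.4623e+02] [ 4.64  5.95 -1.62] push F 7.52 tq -0.897 [ 1.34 -1.11 -0.1 ]
```

Call:
apply_moves([
  [0,-0.004,0,0,0,0,0],
  [0,-0.008,0,0,0,0,0],
  [0,-0.012,0,0,0,0,0],
  [0,-0.016,0,0,0,0,0],
  [0,-0.016,0,0,0,0,0],
], grip_force=30)

```text
time_s: 26.0
tool_pos: [0.6663, -0.3087, 0.068]
tool_rot: [179.7, 0.0, 146.3]
force: [5.1, 7.4, -0.9]
grip_width: 0.0004
grasp_force: 4.5
```

```bash
python3 -W ignore st.py
```

```text
26.0 [ 0.6663 -0.3087  0.068 ] [1.7970e+02 4.0000e-02 1.4628e+02] [ 5.14  7.36 -0.95] push F 8.97 tq -1.071 [ 1.7  -1.38 -0.05]
```

Call:
apply_moves([
  [0,-0.005,0,0,0,0,0],
  [0,-0.01,0,0,0,0,0],
  [0,-0.015,0,0,0,0,0],
  [0,-0.02,0,0,0,0,0],
  [0,-0.023,0,0,0,0,0],
  [0,-0.023,0,0,0,0,0],
])

```text
time_s: 26.6
tool_pos: [0.6649, -0.3106, 0.0681]
tool_rot: [179.5, 0.0, 146.4]
force: [6.9, 9.4, -2.3]
grip_width: 0.0007
grasp_force: 5.8
```

```bash
python3 -W ignore st.py
```

```text
26.6 [ 0.6649 -0.3106  0.0681] [1.7954e+02 5.0000e-02 1.4636e+02] [ 6.87  9.44 -2.31] push F 11.67 tq -1.391 [ 2.21 -1.73 -0.09]
```

The load is 1.39 N m. Holding.

Call:
apply_moves([
  [0,0,0,0,0,0,0],
  [0,0,0,0,0,0,0],
  [0,0,0,0,0,0,0],
  [0,0,0,0,0,0,0],
  [0,0,0,0,0,0,0],
  [0,0,0,0,0,0,0],
  [0,0,0,0,0,0,0],
  [0,0,0,0,0,0,0],
])

```text
time_s: 27.4
tool_pos: [0.6649, -0.3106, 0.0681]
tool_rot: [179.6, 0.0, 146.4]
force: [7.0, 8.7, -0.8]
grip_width: -0.0002
grasp_force: 5.8
```

Call:
apply_moves([
  [0,0,0,0,0,0,0],
  [0,0,0,0,0,0,0],
  [0,0,0,0,0,0,0],
  [0,0,0,0,0,0,0],
  [0,0,0,0,0,0,0],
  [0,0,0,0,0,0,0],
  [0,0,0,0,0,0,0],
  [0,0,0,0,0,0,0],
  [0,0,0,0,0,0,0],
  [0,0,0,0,0,0,0],
  [0,0,0,0,0,0,0],
  [0,0,0,0,0,0,0],
  [0,0,0,0,0,0,0],
  [0,0,0,0,0,0,0],
  [0,0,0,0,0,0,0],
  [0,0,0,0,0,0,0],
])

```text
time_s: 29.0
tool_pos: [0.6649, -0.3106, 0.0681]
tool_rot: [179.6, 0.0, 146.4]
force: [5.8, 8.9, -1.1]
grip_width: 0.0005
grasp_force: 5.8
```

```bash
python3 -W ignore st.py
```

```text
29.0 [ 0.6649 -0.3106  0.0681] [1.7955e+02 5.0000e-02 1.4636e+02] [ 5.77  8.87 -1.14] push F 10.58 tq -1.261 [ 2.17 -1.74 -0.06]
```

Held for over 2.4 s. Backing off, rising and locating the key.

Call:
apply_moves([
  [0,0.015,0,0,0,0,0],
  [0,0.03,0,0,0,0,0],
  [0,0.045,0,0,0,0,0],
  [0,0.06,0,0,0,0,0],
  [0,0.1,0,0,0,0,0],
  [0,0.16,0,0,0,0,0],
  [0,0.24,0,0,0,0,0],
  [0,0.3,0,0,0,0,0],
  [0,0.3,-0.1,0,0,0,0.5],
  [0,0.3,-0.25,0,0,0,0.5],
  [0,0.3,-0.4,0,0,0,0.5],
  [0,0.3,-0.5,0,0,0,0.5],
  [0,0.3,-0.5,0,0,0,0.5],
])

```text
time_s: 30.3
tool_pos: [0.6976, -0.2658, 0.1721]
tool_rot: [179.9, 0.4, 146.2]
force: [0.0, -0.2, 0.5]
grip_width: 0.0326
grasp_force: 0.0
```

```bash
python3 m4.py; python3 -W ignore st.py
```

```text
30.5 [ 0.69426639 -0.26584328  0.16568798] [-1.79945611e+02 -1.54478681e-01  1.46181146e+02] 0.042333513369910196 [ 0.03210126 -0.51926516 -0.43285088]
0.061 yaw about screw [-38.4375] 133.78823529411764 56
0.061 free [  0.566   -0.244  -38.4375] 133.78823529411764
0.066 yaw about screw [-36.75] 134.90980392156862 56
0.066 free [  0.56600408  -0.24398246 -36.75889418] 134.73333333333332
pics/c3050.png
grip fit [ 0.56328804 -0.2455161 ] 60.529411764705884 97
30.5 [ 0.6943 -0.2658  0.1657] [-1.7995e+02 -1.5000e-01  1.4618e+02] [ 0.03 -0.52 -0.43] push F -0.41 tq 0.066 [ 0.04 -0.14 -0.01]
```

```bash
python3 - <<'E'
from h import *
plan([(.5655,-.244,.165,146.2),(.5655,-.244,.0868,146.2)])
E
```

```text
(0.5655, -0.244, 0.165, 146.2) [0.5957, -0.2676, 0.0053] [-0.0006, -0.0018, -0.0002] rows>= 2.6
(0.5655, -0.244, 0.0868, 146.2) [-0.0, -0.0, 0.391] [0.0, 0.0, 0.0] rows>= 1.6
```

Call:
apply_moves([
  [0.1,-0.05,0,0,0,0,0.7],
  [0.25,-0.11,0,0,0,0,0.7],
  [0.4,-0.18,0,0,0,0,0.7],
  [0.53,-0.24,0,0,0,0,0.7],
  [0.596,-0.268,0,0,0,0,0.7],
  [0.596,-0.268,0,0,0,0,0.7],
  [0.596,-0.268,0,0,0,0,0.7],
  [0.596,-0.268,0,0,0,0,0.7],
  [0.596,-0.268,0,0,0,0,0.7],
])

```text
time_s: 31.4
tool_pos: [0.5668, -0.2443, 0.1672]
tool_rot: [180.0, -0.0, 146.2]
force: [0.2, 0.0, -0.5]
grip_width: 0.0607
grasp_force: 0.0
```

```bash
python3 -W ignore st.py; python3 m4.py | grep -v pics; python3 -W ignore st.py
```

```text
31.4 [ 0.5668 -0.2443  0.1672] [ 1.7997e+02 -3.0000e-02  1.4618e+02] [ 0.25  0.02 -0.54] push F 0.16 tq -0.0 [ 0.04 -0.13 -0.04]
31.6 [ 0.56647528 -0.24439644  0.16739803] [ 1.79988539e+02 -1.73376269e-02  1.46168876e+02] 0.061201351409683656 [ 0.80731068 -0.38409851  0.57239623]
0.061 yaw about screw [-38.44921875] 55.48235294117647 159
0.061 free [  0.56363854  -0.24119649 -38.48066635] 42.59607843137255
0.066 yaw about screw [-36.75] 52.68627450980392 159
0.066 free [  0.564558    -0.24151711 -37.01318849] 42.30196078431373
grip fit [ 0.56328804 -0.2455161 ] 61.529411764705884 96
31.6 [ 0.5665 -0.2444  0.1674] [ 1.7999e+02 -2.0000e-02  1.4617e+02] [ 0.81 -0.38  0.57] push F 0.13 tq -0.0 [ 0.08 -0.16  0.02]
```

Call:
apply_moves([
  [0.005,0,0.1,0,0,0,0.7],
  [0.005,0,0.2,0,0,0,0.7],
  [0.005,0,0.3,0,0,0,0.7],
  [0.005,0,0.38,0,0,0,0.7],
  [0.005,0,0.402,0,0,0,0.7],
  [0.005,0,0.402,0,0,0,0.7],
  [0.005,0,0.402,0,0,0,0.7],
  [0.005,0,0.402,0,0,0,0],
  [0.005,0,0.402,0,0,0,0],
  [0.005,0,0.402,0,0,0,0],
  [0.005,0,0.402,0,0,0,0],
  [0.005,0,0.402,0,0,0,0],
  [0.005,0,0.402,0,0,0,0],
  [0.005,0,0.402,0,0,0,0],
  [0.005,0,0.402,0,0,0,0],
  [0.005,0,0.402,0,0,0,0],
], grip_force=40)

```text
time_s: 33.2
tool_pos: [0.5649, -0.2445, 0.0873]
tool_rot: [-179.9, -0.0, 146.1]
force: [-2.0, -1.1, 1.7]
grip_width: 0.0198
grasp_force: 39.3
```

```bash
python3 -W ignore st.py
```

```text
33.2 [ 0.5649 -0.2445  0.0873] [-1.7995e+02 -1.0000e-02  1.4613e+02] [-2.04 -1.13  1.74] push F -2.07 tq -0.0 [-0.22  0.36  0.01]
```

Call:
apply_moves([
  [0,0,-0.02,0,0,0,0],
  [0,0,-0.05,0,0,0,0],
  [0,0,-0.08,0,0,0,0],
  [0,0,-0.11,0,0,0,0],
  [0,0,-0.16,0,0,0,0],
  [0,0,-0.28,0,0,0,0],
  [0,0,-0.45,0,0,0,0],
  [0,0,-0.57,0,0,0,0],
  [0,0,-0.57,0,0,0,0],
  [0,0,-0.57,0,0,0,0],
])

```text
time_s: 34.2
tool_pos: [0.5654, -0.2436, 0.2013]
tool_rot: [180.0, 0.0, 146.2]
force: [-0.1, -0.0, -4.4]
grip_width: 0.0199
grasp_force: 39.3
```

```bash
python3 -W ignore st.py; python3 - <<'E'
from h import *
th=np.radians(-26.3)
plan([(.532,-.03,.2,150),(.492,.18,.2,153.7),(.491,.2315,.1,153.7)],p=[.565,-.2445,.201],r=down(146.13))
E
```

```text
34.2 [ 0.5654 -0.2436  0.2013] [1.8000e+02 3.0000e-02 1.4617e+02] [-0.11 -0.02 -4.44] push F -0.08 tq -0.0 [ 0.11 -0.08 -0.02]
(0.532, -0.03, 0.2, 150) [0.7347, 0.7985, 0.005] [-0.0, 0.0, -0.045] rows>= 4.3
(0.492, 0.18, 0.2, 153.7) [0.6982, 0.8093, 0.0] [0.0, 0.0, -0.0431] rows>= 4.3
(0.491, 0.2315, 0.1, 153.7) [0.1186, 0.2286, 0.5] [0.0, 0.0, 0.0] rows>= 2.2
```

Call:
apply_moves([
  [0.05,0.055,0,0,0,-0.01,0],
  [0.15,0.16,0,0,0,-0.02,0],
  [0.3,0.32,0,0,0,-0.03,0],
  [0.45,0.48,0,0,0,-0.045,0],
  [0.6,0.64,0,0,0,-0.045,0],
  [0.735,0.8,0,0,0,-0.045,0],
])

```text
time_s: 34.8
tool_pos: [0.5299, -0.026, 0.1994]
tool_rot: [-179.9, -0.2, 150.1]
force: [1.1, 0.8, -3.2]
grip_width: 0.0197
grasp_force: 39.3
```

Call:
apply_moves([
  [0.14,0.16,0,0,0,-0.02,0],
  [0.28,0.33,0,0,0,-0.043,0],
  [0.42,0.49,0,0,0,-0.043,0],
  [0.55,0.64,0,0,0,-0.043,0],
  [0.65,0.75,0,0,0,-0.043,0],
  [0.7,0.81,0,0,0,-0.043,0],
  [0.7,0.81,0,0,0,-0.043,0],
])

```text
time_s: 35.5
tool_pos: [0.489, 0.1851, 0.1999]
tool_rot: [-180.0, -0.2, 154.1]
force: [-0.4, -0.8, -3.9]
grip_width: 0.0195
grasp_force: 39.3
```

Call:
apply_moves([
  [0.04,0.08,0.1,0,0,0,0],
  [0.08,0.16,0.25,0,0,0,0],
  [0.12,0.23,0.4,0,0,0,0],
  [0.12,0.23,0.5,0,0,0,0],
  [0.12,0.23,0.55,0,0,0,0],
  [0.12,0.23,0.55,0,0,0,0],
  [0.12,0.23,0.55,0,0,0,0],
  [0.12,0.23,0.55,0,0,0,0],
])

```text
time_s: 36.3
tool_pos: [0.492, 0.2327, 0.0925]
tool_rot: [179.9, 0.1, 153.7]
force: [-0.1, -0.3, -4.5]
grip_width: 0.0194
grasp_force: 39.3
```

```bash
python3 -W ignore st.py; python3 - <<'E'
from h import *
im=viewer.read_camera("scene"); cv2.imwrite("pics/r1.png",im[:,:,::-1])
plan([(.4906,.2317,.034,153.7)])
E
```

```text
36.3 [0.492  0.2327 0.0925] [1.7993e+02 1.1000e-01 1.5366e+02] [-0.13 -0.33 -4.47] push F -0.35 tq -0.084 [ 0.06 -0.1  -0.05]
(0.4906, 0.2317, 0.034, 153.7) [0.0041, -0.0083, 0.2924] [0.0008, 0.0013, -0.0005] rows>= 1.2
```

Call:
apply_moves([
  [0.004,-0.008,0.1,0,0,0,0],
  [0.004,-0.008,0.2,0,0,0,0],
  [0.004,-0.008,0.26,0,0,0,0],
  [0.004,-0.008,0.28,0,0,0,0],
  [0.004,-0.008,0.285,0,0,0,0],
  [0.004,-0.008,0.29,0,0,0,0],
  [0.004,-0.008,0.295,0,0,0,0],
  [0.004,-0.008,0.298,0,0,0,0],
  [0.004,-0.008,0.298,0,0,0,0],
])

```text
time_s: 37.25
tool_pos: [0.4897, 0.2319, 0.0319]
tool_rot: [180.0, 0.0, 153.7]
force: [-0.3, 0.4, -3.1]
grip_width: 0.0193
grasp_force: 39.3
```

```bash
python3 -W ignore st.py
```

```text
37.25 [0.4897 0.2319 0.0319] [1.7999e+02 2.0000e-02 1.5371e+02] [-0.25  0.42 -3.14] push F 0.26 tq -0.089 [ 0.05 -0.05  0.02]
```

Nearly on the floor. Creeping down until contact.

Call:
apply_moves([
  [0,0,0.002,0,0,0,0],
  [0,0,0.004,0,0,0,0],
  [0,0,0.006,0,0,0,0],
  [0,0,0.006,0,0,0,0],
])

```text
time_s: 37.65
tool_pos: [0.4896, 0.2319, 0.0312]
tool_rot: [-180.0, 0.0, 153.7]
force: [-2.7, -2.5, 5.3]
grip_width: 0.0199
grasp_force: 39.3
```

Call:
apply_moves([
  [0,0,-0.003,0,0,0,0],
  [0,0,-0.003,0,0,0,0],
  [0,0,-0.003,0,0,0,0.4],
  [0,0,-0.003,0,0,0,0.5],
  [0,0,-0.003,0,0,0,0.5],
  [0,0,-0.003,0,0,0,0.5],
  [0,0,-0.003,0,0,0,0.5],
  [0,0,-0.1,0,0,0,0.5],
  [0,0,-0.3,0,0,0,0.5],
  [0,0,-0.5,0,0,0,0.5],
  [0,0,-0.8,0,0,0,0.5],
  [0,0,-0.8,0,0,0,0.5],
], grip_force=10)

```text
time_s: 38.85
tool_pos: [0.4921, 0.2338, 0.1962]
tool_rot: [179.6, 0.4, 153.7]
force: [0.2, -0.5, 0.8]
grip_width: 0.0431
grasp_force: 0.0
```

```bash
python3 -W ignore st.py; python3 - <<'E'
from h import *
im=viewer.read_camera("scene")
cv2.imwrite("pics/end.png",cv2.resize(im[160:360,140:460,::-1],(800,500),interpolation=cv2.INTER_CUBIC))
E
```

```text
38.85 [0.4921 0.2338 0.1962] [179.64   0.39 153.73] [ 0.16 -0.48  0.81] push F -0.36 tq 0.041 [ 0.05 -0.17 -0.03]
```

View pics/end.png

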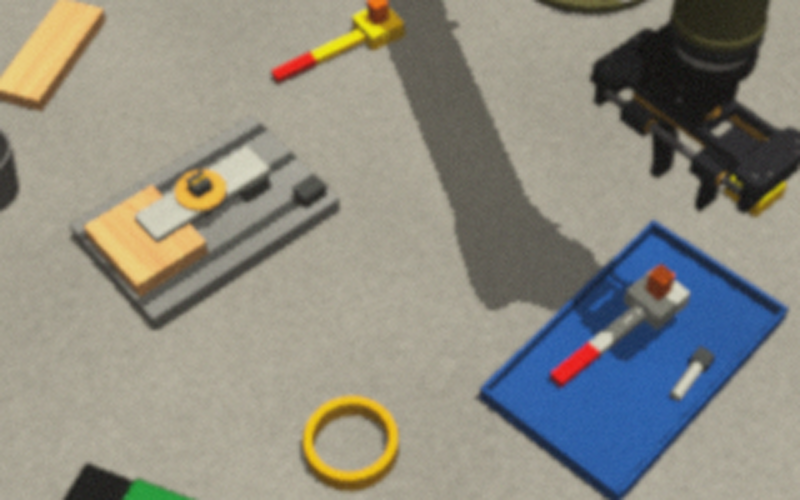

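The key lies flat in the tray at (402,277), back where it started. The screw, step block and spare screw are in place, and the gripper is clear. Handing in.

```bash
python3 -c "
from h import *
print(env.sign_off())"
```

```text
the job is handed in; nothing more can be done
None
```

The screw held tight under about 1.3–1.4 N m clockwise for 2.4 s; the key is back flat in the tray, socket down, nothing else looks disturbed, and the job was handed in at about 39 s.

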